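Line up the wheel's cup head with a drift and drop in its bolts

TASK

The cup head sits on the potter's wheel head but stops short of its place, so its bolt holes do not line up with those beneath and it must come round a little anticlockwise (seen from above): put the tapered drift pin down any one flange hole, feel gently for the hole below (easing the cup head round with the pin, never lifting it) and press the drift fully home, without ever leaning hard on the work. With the drift left standing there to hold the line, drop the two bolts through the other two holes until their heads sit down on the flange, let go, and leave the other things on the bench alone.

Things in the scene. Friction and masses are not known exactly. Their poses are not given: they have to be found in the camera images.
- wheel: Bench-top potter's wheel, fixed: cream housing 320 x 260 mm, 90 mm high, a round steel wheel head 260 mm across above it, splash pan off. Origin on the wheel's axis at bench level, z up. The wheel head is braked, 12 mm thick, its top face 150 mm above the bench; a round register 61 mm across and 8 mm high stands in its middle.
- wheel_top (a point): Centre of the wheel head's top face. The head has three 14 mm through holes 120 degrees apart, 85 mm from this point, free below for 35 mm. Its angle is not reported: the holes hide under the flange, each 6 to 22 mm round the circle, anticlockwise seen from above, from a flange hole. A pin let down a flange hole meets bare steel 11.5 mm below the flange's top.
- cuphead: Loose cast aluminium cup head (mould holder), about 0.6 kg, on the wheel head: flange 210 mm across, its top 11.5 mm above the wheel head; an open cup in the middle, 96 mm across, rises 34 mm above that. Origin on its axis at the underside, z up, x to hole0. Its bore fits the register with 0.5 mm play, so it can only turn; 2 to 5 N sideways at a hole slides it round.
- hole0 (a point): Centre of a 14 mm flange hole of the cup head, at the flange's top face, 85 mm from the cup head's axis, at its +x. The flange is 10 mm thick; the hole's centre is 37 mm from the cup's wall, so the fingers best close along the flange's circle here.
- hole1 (a point): The same for the second flange hole, 120 degrees anticlockwise from hole0 seen from above.
- hole2 (a point): The same for the third flange hole, 120 degrees clockwise from hole0 seen from above.
- drift: Bright steel drift pin, about 0.15 kg, upright in the wooden block: round grip 22 mm across, 32 mm tall; below its shoulder 27 mm of 13.4 mm shank, then a 30 mm taper to a 9 mm tip with a bevelled nose 2 mm long (59 mm in all). Origin on the axis at the shoulder (underside of the grip), z up along the axis. Fully home, the shoulder sits on the flange.
- drift_tip (a point): Lower end of the drift, on its axis, 59 mm below the shoulder.
- bolt1: Dark steel M12 socket-head bolt, about 60 g, standing upright in the wooden block: round head 18 mm across and 12 mm tall, plain 12 mm shank 40 mm long with a chamfered end. Origin on the axis at the underside of the head, z up along the axis. Passes the two plates only when their holes are in line to about 2 mm.
- bolt1_tip (a point): Lower end of bolt1, on its axis, 40 mm below its head.
- bolt2: A second bolt, the same as bolt1.
- bolt2_tip (a point): Lower end of bolt2, on its axis, 40 mm below its head.
- block: Wooden block fixed to the bench, 190 x 60 mm and 65 mm high, with three upright 15 mm holes in a row along its x, 62 mm apart, that hold the drift and the two bolts (in any order), their shoulders on its top face. Origin at the centre of its underside.
- mould: White plaster mould 104 mm across and 85 mm high, standing on the bench; origin under its centre. To be left alone.
- cup: Bisque-fired clay mug 80 mm across and 85 mm high; origin under its centre. To be left alone.
- hexkey: Dark L-shaped hex key 130 mm long lying on the bench; origin under the middle of the long leg. To be left alone.
- nutdish: White dish 90 mm across and 24 mm high with three nuts in it; origin under its centre. To be left alone.

How it is judged:
On the way, in this order (a step that is already met when the one before it is completed fails the run):
1. the drift is fully home in one of the flange holes, before any bolt is in ((distance between drift and hole0 below 0.004 m or distance between drift and hole1 below 0.004 m or distance between drift and hole2 below 0.004 m) and angle between drift's own z axis and vertical below 0.09 rad and not (distance between bolt1 and hole0 below 0.004 m or distance between bolt1 and hole1 below 0.004 m or distance between bolt1 and hole2 below 0.004 m) and not (distance between bolt2 and hole0 below 0.004 m or distance between bolt2 and hole1 below 0.004 m or distance between bolt2 and hole2 below 0.004 m)), for 0.3 s.
2. a bolt sits home in another hole while the drift is still home ((distance between drift and hole0 below 0.004 m or distance between drift and hole1 below 0.004 m or distance between drift and hole2 below 0.004 m) and ((distance between bolt1 and hole0 below 0.004 m or distance between bolt1 and hole1 below 0.004 m or distance between bolt1 and hole2 below 0.004 m) or (distance between bolt2 and hole0 below 0.004 m or distance between bolt2 and hole1 below 0.004 m or distance between bolt2 and hole2 below 0.004 m))), for 0.2 s.
At the end, for the whole second after the job is handed in: The drift and both bolts each stand upright (within 5 degrees) in a flange hole of their own, shoulder or head underside within 4 mm of the centre of the hole's mouth (so seated on the flange), at rest; the cup head lies flat on the wheel head ((distance between drift and hole0 below 0.004 m or distance between drift and hole1 below 0.004 m or distance between drift and hole2 below 0.004 m) and (distance between bolt1 and hole0 below 0.004 m or distance between bolt1 and hole1 below 0.004 m or distance between bolt1 and hole2 below 0.004 m) and (distance between bolt2 and hole0 below 0.004 m or distance between bolt2 and hole1 below 0.004 m or distance between bolt2 and hole2 below 0.004 m) and angle between each of drift, bolt1, bolt2's own z axis and vertical below 0.09 rad and linear speed of each of drift, bolt1, bolt2 below 0.01 m/s and z of cuphead in the frame of wheel below 0.153 m and angle between cuphead's own z axis and vertical below 0.03 rad); the robot touches nothing.
It fails at once if the drift pressed on the wheel or the cup head with more than 40 N (contact force between drift and wheel above 40 N or contact force between drift and cuphead above 40 N).
It fails at once if a bolt pressed on the wheel or the cup head with more than 40 N (contact force between any of bolt1, bolt2 and wheel above 40 N or contact force between any of bolt1, bolt2 and cuphead above 40 N).
It fails at once if the cup head lifted more than 5 mm off the wheel head (z of cuphead in the frame of wheel above 0.155 m).
It fails at once if the mould, mug, hex key or nut dish moved more than 30 mm (distance of any of mould, cup, hexkey, nutdish from where it was at the start of the episode above 0.03 m).
It also fails if it takes over 72 s, if anything falls off the work surface, if the arm or the gripper's body presses on something with over 40 N, if the wrist force passes 120 N, or if a joint passes its speed limit or range.

ROBOT

A 7-joint arm with a two-finger parallel gripper is mounted at the origin on the work surface. World frame = base frame: x ahead of the robot, y to its left, z up, the work surface at z = 0. Lengths are in m, angles in rad, forces in N, time in s.
With the tool pointing down it reaches from about 0.4 to 0.85 m from the base axis. Payload 4.5 kg.
Tool frame: the origin (TCP) lies where the fingers leave the gripper's body, on its centre line; the fingertips stand 64 mm ahead of it and the grasp point (between the pads) lies 45 mm ahead of it; z points along the fingers, y is the direction in which the jaws open and shut (so a half turn about z gives the same grasp; the last joint's range is limited). The gripper opens to 88 mm and grips with 3 to 60 N. Pads are 18 mm wide; open, the fingers measure 123 mm over their backs; the gripper's body (75 mm by 187 mm) begins 45 mm behind the grasp point.
Start: joints at [-1.213, 0.689, -0.195, 1.565, 0.157, 0.902, -0.215], TCP at [0.199, 0.593, 0.303] pointing down, gripper open.
Joint ranges: [-3.01, 3.01], [-0.46, 2.08], [-1.47, 1.51], [0.13, 2.56], [-1, 4.14], [0.04, 2.09], [-2.66, 2.66]. Speed limits (rad/s): [2.57, 2.57, 3.14, 3.14, 3.14, 3.14, 3.14].

INTERFACE

Orientations are given as a unit quaternion [x, y, z, w].
In Python, from plant import monitor, snapshot, workorder, finder gives the robot as it stands.
- The arm moves only by the tool carry_out, never from a script. Its argument "motion" is one flat list of numbers, 6 for each row, row after row: the shift along the tool's x, y, z in cm, then the turn, a rotation vector about the tool's x, y, z in rad. In form: [x, y, z, rx, ry, rz, x, y, z, rx, ry, rz, ...]. A call has 1 to 8 rows; each row shifts and turns the commanded pose from where the row before left it, along the tool's axes as they then stand; what a row does not reach is not made up. A row lasts 1/8 s, in which the tool goes at most 62.5 mm and 10.7 degrees, less where a joint would pass 70% of its speed; a pose out of reach is approached as far as the arm can. A call with a gripper value outside its range is refused whole. "hand" is the finger opening in cm, from 0 to 8.81, set as the call begins (left out, the last holds). The fingers move at their own pace and stop on an object; "grip_force" is the grip in N (left out, the last holds). Time passes only in rows, so rows that do not move let the fingers close. It gives the time, the measured TCP pose, the force and the opening at its end, in the units of the state.
- monitor.get_state(): the state, without advancing time (a new reading comes with each control period).
- snapshot(name): name is "scene" or "top"; returns a dict with "frame" (420x560x3 uint8, red, green, blue), "range_z" (420x560 float32, m along the optical axis (not along the pixel's ray), 0 where there is no reading), "fx", "fy", "cx", "cy" (pixels), "D" ([k1, k2, p1, p2, k3] as OpenCV has them; the pictures are not rectified), "rvec" (rotation vector, rad) and "tvec" (3), from world to camera coordinates, as OpenCV has them. Camera axes: x right, y down, z forward; pixel columns grow to the right and rows downward; lengths in m; the calibration is good to about 2 mm. A picture is of the moment at which its call begins.
- workorder.finish_job(): hands the job in, once; it reports no verdict.
Trained networks look in a picture, given as the dict that the camera call returned (one of the last four; its "shot" number tells which), for a name from the list of things; names that differ only in an ending like _2 or _b are one class to them, and where a whole thing is asked for, a point or a joint stands for the part that bears it (a point fixed in the world has none). Each returns a list of dicts, best first, with "p" (0 to 1); they miss things now and then, are a little off and sometimes report something else, mostly with a low value. They report only what shows in the picture. A call takes as long as a camera call.
- finder.masks_of(picture, thing): "pixels" (420x560 bool, what is visible of it) and "extent" ([left, top, right, bottom] in pixels, round what is visible of it).
The state is a dict: "clock": time; "q": joint angles; "qd": joint speeds; "joint_torque": joint torques, N m; "tool_pos": TCP position; "eef_rot": TCP orientation; "contact_force": force on the tool from outside, world axes, zero at the start; "moment": the same for the moment, N m; "opening": opening from 0.0 (shut) to 1.0 (fully open).
Only numpy, scipy, OpenCV 4.12 (cv2) and the standard library are available. Lean on these libraries where they do the work, as an engineer would, in place of code of your own. Each camera call takes 0.05 s, during which the arm holds its last target. There are 200 camera calls.

## Working session

There is one attempt and no reset: what is moved stays moved. The work goes in short steps, Python scripts to look and compute and a tool call to move; the robot and the scene stay as the last step left them, time stands still between calls to the robot, and variables do not carry over. Pictures are saved under pics/ and viewed, about 8 in all and at most 12, crops included, and the job is handed in when it is done.

Besides the shell and the picture viewer there is one more tool, called after "Emit:" in YAML: its name, and indented under it one key for each argument. carry_out: Moves the arm, as the interface text tells. Its arguments: {"type":"object","properties":{"motion":{"type":"array"},"hand":{"type":"number"},"grip_force":{"type":"number"}},"required":["motion"]}

```bash
ls; mkdir -p pics; cat > h.py <<'E'
import numpy as np, cv2
from plant import monitor, snapshot, workorder, finder
def cam(s):
    K=np.array([[s['fx'],0,s['cx']],[0,s['fy'],s['cy']],[0,0,1.]])
    R=cv2.Rodrigues(np.array(s['rvec'],float))[0]
    return K,np.array(s['D'],float),R,np.array(s['tvec'],float).ravel()
def world(s):
    K,D,R,t=cam(s); h,w=s['range_z'].shape
    u,v=np.meshgrid(np.arange(w),np.arange(h))
    n=cv2.undistortPoints(np.stack([u,v],-1).reshape(-1,1,2).astype(np.float32),K,D).reshape(h,w,2)
    z=s['range_z'][...,None]
    P=np.concatenate([n*z,z],-1)
    return (P-t)@R
def ray_z(s,uv,z):
    K,D,R,t=cam(s)
    n=cv2.undistortPoints(np.array(uv,np.float32).reshape(-1,1,2),K,D).reshape(-1,2)
    d=np.c_[n,np.ones(len(n))]@R; c=-R.T@t
    return c+d*((z-c[2])/d[:,2])[:,None]
def proj(s,P):
    K,D,R,t=cam(s)
    return cv2.projectPoints(np.array(P,float).reshape(-1,1,3),np.array(s['rvec'],float),t,K,D)[0].reshape(-1,2)
def save(s,name): cv2.imwrite('pics/'+name,s['frame'][...,::-1])
E
python3 - <<'E'
from h import *
print({k:np.round(v,3) for k,v in monitor.get_state().items()})
for n in('scene','top'):
    s=snapshot(n); save(s,n+'0.png'); W=world(s); ok=s['range_z']>0
    K,D,R,t=cam(s); print(n,K[0,0],-R.T@t,R[2])
    for o in['drift','bolt1','bolt2','block','cuphead','hole0','hole1','hole2','wheel','mould','cup','hexkey','nutdish']:
        for m in finder.masks_of(s,o)[:3]:
            p=m['pixels']&ok; 
            if p.sum()==0: print(o,m['p'],m['extent']);continue
            q=W[p]; print(o,round(m['p'],2),np.round(m['extent']),p.sum(),'med',np.round(np.median(q,0),4),'min',np.round(np.percentile(q,2,axis=0),3),'max',np.round(np.percentile(q,98,axis=0),3))
E
```

```text
pics
{'clock': np.float64(0.0), 'q': array([-1.213,  0.69 , -0.195,  1.566,  0.157,  0.902, -0.215]), 'qd': array([-0.001,  0.001, -0.002, -0.001,  0.001, -0.001, -0.   ]), 'joint_torque': array([ 1.0000e-03, -5.2757e+01, -1.2670e+00, -1.5343e+01, -5.3000e-02,
        7.0000e-03,  0.0000e+00]), 'tool_pos': array([0.199, 0.592, 0.302]), 'eef_rot': array([ 0.161,  0.987, -0.001, -0.   ]), 'contact_force': array([0.468, 0.787, 0.274]), 'moment': array([ 0.017, -0.008,  0.024]), 'opening': np.float64(0.998)}
scene 403.76985071346917 [ 1.02751359 -0.37831092  0.93346205] [-0.47530875  0.40837668 -0.77930102]
drift 0.53 [141. 305. 156. 321.] 152 med [ 0.5441 -0.3374  0.0935] min [ 0.519 -0.348  0.064] max [ 0.55  -0.326  0.099]
block 0.85 [ 99. 270. 176. 346.] 2367 med [ 0.4952 -0.3504  0.064 ] min [ 0.389 -0.392  0.001] max [ 0.575 -0.306  0.068]
cuphead 0.76 [234. 186. 319. 256.] 4441 med [0.5675 0.0009 0.1617] min [ 0.46  -0.084  0.155] max [0.651 0.107 0.195]
cuphead 0.59 [130. 294. 138. 303.] 45 med [ 0.481  -0.3486  0.0765] min [ 0.472 -0.356  0.07 ] max [ 0.487 -0.341  0.081]
cuphea
[... 2667 characters left out ...]
07 0.197]
hole2 0.71 [238. 155. 332. 247.] 6256 med [0.5512 0.0128 0.1633] min [ 0.458 -0.083  0.152] max [0.648 0.107 0.197]
wheel 0.72 [224. 131. 353. 277.] 7710 med [0.5389 0.0136 0.1458] min [ 0.388 -0.13   0.082] max [0.714 0.153 0.161]
mould 0.9 [111. 244. 155. 290.] 1480 med [0.3873 0.3956 0.0687] min [0.343 0.342 0.045] max [0.437 0.437 0.089]
cup 0.87 [116. 194. 158. 240.] 1179 med [0.5252 0.4006 0.0341] min [0.472 0.354 0.003] max [0.564 0.431 0.088]
hexkey 0.54 [369. 144. 414. 163.] 209 med [ 0.7009 -0.2481  0.0102] min [ 0.675 -0.326  0.002] max [ 0.71  -0.208  0.016]
nutdish 0.83 [136. 151. 170. 187.] 896 med [0.6377 0.3655 0.0141] min [0.598 0.322 0.003] max [0.676 0.403 0.028]
```

```bash
python3 - <<'E'
from h import *
a=cv2.imread('pics/top0.png');b=cv2.imread('pics/scene0.png')
A=cv2.resize(a[145:255,230:340],(550,550),interpolation=cv2.INTER_CUBIC)
B=cv2.resize(a[190:280,400:455],(245,400),interpolation=cv2.INTER_CUBIC)
im=np.zeros((550,800,3),np.uint8); im[:,:550]=A; im[:400,555:]=B
cv2.imwrite('pics/c0.png',im)
cv2.imwrite('pics/c1.png',cv2.resize(b[180:262,225:325],(800,656)[:1]+(600,),interpolation=cv2.INTER_CUBIC))
E
```

```text
(no output)
```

View pics/c0.png

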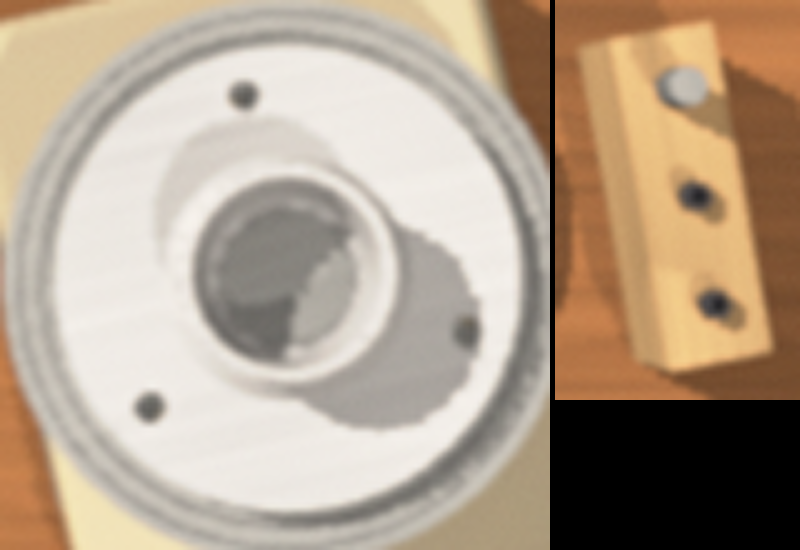

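View pics/scene0.png

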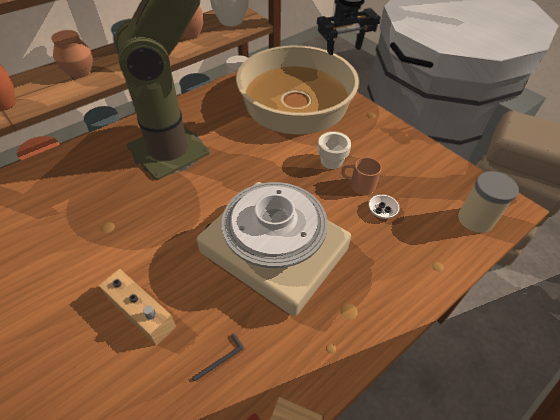

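```bash
cat >> h.py <<'E'
from scipy.optimize import least_squares
def dark(s,uv,r=7,inv=False):
    g=cv2.GaussianBlur(s['frame'].min(2).astype(np.float32),(0,0),.6); u,v=np.round(uv).astype(int)
    p=g[v-r:v+r+1,u-r:u+r+1]; yy,xx=np.mgrid[v-r:v+r+1,u-r:u+r+1]
    bg=np.median(p); w=np.clip(bg-p-0.25*(bg-p.min()),0,None); 
    w*=((xx-uv[0])**2+(yy-uv[1])**2<=(r-1)**2)
    return np.array([(w*xx).sum(),(w*yy).sum()])/w.sum()
E
python3 - <<'E'
from h import *
top=snapshot('top'); sc=snapshot('scene')
px=np.array([[243,95],[467,330],[150,407]])/5+[230,145]-.4
H=[]
for s,nm in((top,'top'),(sc,'scene')):
    if nm=='scene': px=proj(s,np.array(H))
    for _ in range(3): px=np.array([dark(s,p,5) for p in px])
    w=ray_z(s,px,.1615); print(nm,np.round(px,1),np.round(w,4).tolist())
    if nm=='top': H=w
    def f(x): return np.concatenate([w[i,:2]-x[:2]-.085*np.array([np.cos(x[2]+a),np.sin(x[2]+a)]) for i,a in enumerate(A)])
    for A in ((0,-2.0944,2.0944),):
        th=np.arctan2(*(w[0]-w.mean(0))[1::-1]); r=least_squares(f,[*w.mean(0)[:2],th]); print('fit',r.x,np.abs(r.fun).max())
    # flange top points
    W=world(s); ok=(s['range_z']>0)&(abs(W[...,2]-.1615)<.006)&(np.hypot(W[...,0]-.553,W[...,1]-.012)<.1)
    print('flange z',np.median(W[ok][:,2]))
    # tool heads by depth above block
    for c,h in(((.544,-.338),.097),((.478,-.348),.077),((.417,-.36),.077)):
        m=(s['range_z']>0)&(np.hypot(W[...,0]-c[0],W[...,1]-c[1])<.02)&(W[...,2]>h-.006)
        v,u=np.nonzero(m); print(c,m.sum(),np.round(W[m].mean(0),4),'ray',np.round(ray_z(s,[[u.mean(),v.mean()]],h)[0],4))
    m=(s['range_z']>0)&(abs(W[...,2]-.065)<.006)&(np.hypot(W[...,0]-.478,W[...,1]+.348)<.12)
    q=W[m][:,:2].astype(np.float32); print('block',cv2.minAreaRect(q),np.median(W[m][:,2]))
E
```

```text
top [[278.3 163.8]
 [322.8 210.9]
 [259.5 226.1]] [[0.6346, 0.0328, 0.1615], [0.5286, -0.0686, 0.1615], [0.4931, 0.0738, 0.1615]]
fit [0.55208473 0.01268243 0.24152121] 0.00040005194374503894
flange z 0.1627061933574043
(0.544, -0.338) 68 [ 0.5385 -0.3363  0.0978] ray [ 0.5385 -0.3366  0.097 ]
(0.478, -0.348) 49 [ 0.4771 -0.3484  0.0779] ray [ 0.4771 -0.3487  0.077 ]
(0.417, -0.36) 44 [ 0.4172 -0.3602  0.0775] ray [ 0.4172 -0.3604  0.077 ]
block ((0.477847695350647, -0.34990718960762024), (0.19129784405231476, 0.06354008615016937), 9.922276496887207) 0.06623495795982583
scene [[302.9 234. ]
 [241.6 228. ]
 [278.4 191.5]] [[0.6352, 0.0338, 0.1615], [0.5296, -0.0682, 0.1615], [0.4944, 0.075, 0.1615]]
fit [0.55308674 0.01356155 0.24127064] 0.0003943383224586372
flange z 0.16122353323603322
(0.544, -0.338) 80 [ 0.54   -0.3371  0.0962] ray [ 0.5405 -0.3371  0.097 ]
(0.478, -0.348) 56 [ 0.4789 -0.3487  0.0763] ray [ 0.4793 -0.3488  0.077 ]
(0.417, -0.36) 48 [ 0.4187 -0.3591  0.0769] ray [ 0.4188 -0.3591  0.077 ]
block ((0.47783163189888, -0.34871363639831543), (0.193013995885849, 0.06203128769993782), 10.643664360046387) 0.06479931797894395
```

Emit:
carry_out:
  motion: [0,-6,0,0,0,0,0,-6,0,0,0,0,0,-6,0,0,0,0,0,-6,0,0,0,0]
  hand: 5
  grip_force: 30

```text
clock: 2.0
tool_pos: [0.1219, 0.3633, 0.303]
eef_rot: [0.161, 0.987, 0.001, -0.0]
contact_force: [-0.9, 0.9, 1.1]
opening: 0.578
```

```bash
cat >> h.py <<'E'
from scipy.spatial.transform import Rotation as Ro
def go(*targets,yaw=None):
    """tool-frame deltas (cm) from measured pose; yaw = desired jaw-axis heading, deg"""
    st=monitor.get_state(); R=Ro.from_quat(st['eef_rot']); p=np.array(st['tool_pos'])
    y=R.apply([0,1,0]); c=np.degrees(np.arctan2(y[1],y[0]))
    print('t',round(float(st['clock']),2),'pos',np.round(p,4),'jaw',round(c,2),'tilt vec',np.round(R.apply([0,0,1])[:2],4),'F',np.round(st['contact_force'],1),'open',round(float(st['opening'])*88.1,1),'q',np.round(st['q'],2))
    if yaw is not None: print('rz',-np.radians((yaw-c+90)%180-90))
    for t in targets:
        d=np.array(t)-p; print('d cm',np.round(R.inv().apply(d)*100,2),'n',np.linalg.norm(d)/.0625); p=np.array(t)
E
python3 -c "
from h import *
go((.48,.2,.34),(.5395,-.3369,.30),yaw=100.2)"
```

```text
t 2.0 pos [0.1219 0.3633 0.303 ] jaw 71.44 tilt vec [0.0001 0.001 ] F [-0.9  0.9  1.1] open 50.9 q [-1.22  0.39 -0.21  2.24  0.16  0.52 -0.31]
rz -0.5018809822439975
d cm [-39.15  -4.09  -3.72] n 6.325297634470665
d cm [-22.73 -49.01   3.95] n 8.666653111784271
```

Emit:
carry_out:
  motion: [-5.6,-0.58,-0.53,0,0,0,-5.6,-0.58,-0.53,0,0,0,-5.6,-0.58,-0.53,0,0,0,-5.6,-0.58,-0.53,0,0,0,-5.6,-0.58,-0.53,0,0,0,-5.6,-0.58,-0.53,0,0,0,-5.6,-0.58,-0.53,0,0,0]

```text
clock: 2.88
tool_pos: [0.4829, 0.2009, 0.3403]
eef_rot: [0.161, 0.987, 0.0, 0.0]
contact_force: [0.5, 0.9, -0.1]
opening: 0.57
```

```bash
python3 -c "
from h import *
go((.5395,-.3369,.30),yaw=100.2)"
```

```text
t 2.88 pos [0.4829 0.2009 0.3403] jaw 71.44 tilt vec [0.0005 0.0007] F [ 0.5  0.9 -0.1] open 50.2 q [-0.33  0.51 -0.24  1.82  0.16  0.83  0.6 ]
rz -0.5019723922216937
d cm [-22.48 -49.18   3.99] n 8.6760569668758
```

Emit:
carry_out:
  motion: [-2.5,-5.46,0.44,0,0,0,-2.5,-5.46,0.44,0,0,0,-2.5,-5.46,0.44,0,0,0,-2.5,-5.46,0.44,0,0,0,-2.5,-5.46,0.44,0,0,0,-2.5,-5.46,0.44,0,0,0,-2.5,-5.46,0.44,0,0,0,-2.5,-5.46,0.44,0,0,0]

```text
clock: 3.88
tool_pos: [0.532, -0.2779, 0.3046]
eef_rot: [0.161, 0.987, 0.0, 0.0]
contact_force: [0.4, 1.1, 0.2]
opening: 0.571
```

Emit:
carry_out:
  motion: [-2.5,-5.46,0.44,0,0,0,0,0,0,0,0,-0.17,0,0,0,0,0,-0.17,0,0,0,0,0,-0.162,0,0,0,0,0,0]

```text
clock: 4.5
tool_pos: [0.538, -0.3359, 0.3001]
eef_rot: [-0.088, 0.996, 0.0, 0.0]
contact_force: [-0.2, 0.6, -0.2]
opening: 0.563
```

```bash
python3 -c "
from h import *
go((.5395,-.3369,.132),yaw=100.2)"
```

```text
t 4.5 pos [ 0.538  -0.3359  0.3001] jaw 100.09 tilt vec [0.0001 0.0005] F [-0.2  0.6 -0.2] open 49.6 q [ 0.7   0.72 -0.39  1.53  0.32  0.95  1.95]
rz -0.0018673717251046897
d cm [-0.12 -0.14 16.81] n 2.6894584218512643
```

Emit:
carry_out:
  motion: [-0.12,-0.14,4.2,0,0,0,0,0,4.2,0,0,0,0,0,4.2,0,0,0,0,0,4.2,0,0,0,0,0,0,0,0,0]

```text
clock: 5.12
tool_pos: [0.5399, -0.3368, 0.1313]
eef_rot: [-0.087, 0.996, -0.0, -0.0]
contact_force: [0.3, 0.6, -0.5]
opening: 0.57
```

Emit:
carry_out:
  motion: [0,0,0,0,0,0,0,0,0,0,0,0,0,0,0,0,0,0,0,0,0,0,0,0,0,0,0,0,0,0]
  hand: 1
  grip_force: 40

```text
clock: 5.75
tool_pos: [0.5397, -0.3369, 0.1324]
eef_rot: [-0.089, 0.996, -0.0, 0.0]
contact_force: [-0.6, -0.5, 0.9]
opening: 0.24
```

```bash
python3 -c "
from h import *
go((.5395,-.3369,.132),yaw=100.2)
s=snapshot('scene'); cv2.imwrite('pics/g1.png',cv2.resize(s['frame'][250:370,80:220,::-1],(700,600),interpolation=cv2.INTER_CUBIC))"
```

```text
t 5.75 pos [ 0.5397 -0.3369  0.1324] jaw 100.19 tilt vec [ 0.0003 -0.0002] F [-0.6 -0.5  0.9] open 21.1 q [ 0.65  0.94 -0.31  1.64  0.43  0.63  1.86]
rz -0.00013646389113613052
d cm [0.02 0.   0.04] n 0.0074083090901945975
```

View pics/g1.png

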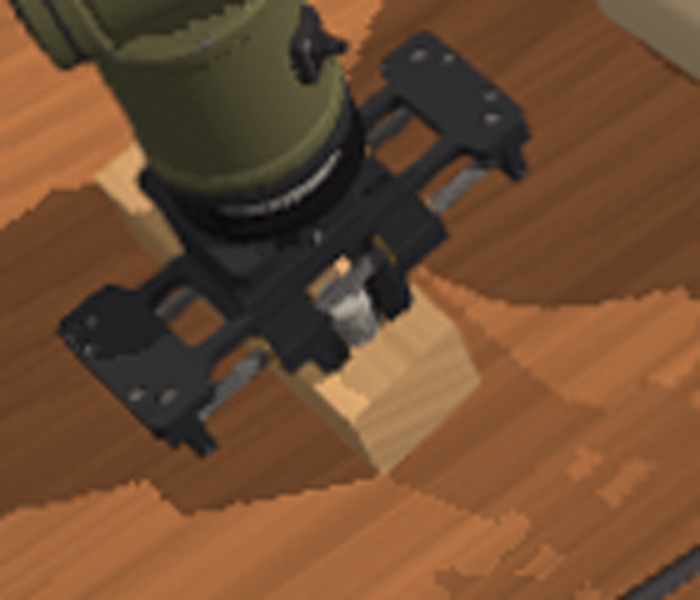

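Emit:
carry_out:
  motion: [0,0,-3,0,0,0,0,0,-5,0,0,0,0,0,-5,0,0,0,0,0,-5,0,0,0,0,0,-2.5,0,0,0,0,0,0,0,0,0]

```text
clock: 6.55
tool_pos: [0.5402, -0.337, 0.3388]
eef_rot: [-0.089, 0.996, -0.001, 0.002]
contact_force: [-0.2, -0.3, -1.5]
opening: 0.236
```

```bash
python3 -c "
from h import *
go((.635,.0333,.31),yaw=103.8)"
```

```text
t 6.55 pos [ 0.5402 -0.337   0.3388] jaw 100.2 tilt vec [ 0.0034 -0.0016] F [-0.2 -0.3 -1.5] open 20.8 q [ 0.71  0.69 -0.41  1.48  0.3   1.03  1.97]
rz -0.06287122878947775
d cm [-15.87  34.77   2.85] n 6.133082372447203
```

Emit:
carry_out:
  motion: [-2.27,4.97,0,0,0,0,-2.27,4.97,0,0,0,0,-2.27,4.97,0,0,0,0,-2.27,4.97,0,0,0,0,-2.27,4.97,0,0,0,0,-2.27,4.97,0,0,0,0,-2.27,4.97,0,0,0,-0.063,0,0,0,0,0,0]

```text
clock: 7.55
tool_pos: [0.6336, 0.0408, 0.335]
eef_rot: [-0.125, 0.992, 0.003, -0.001]
contact_force: [-0.5, -1.0, -1.5]
opening: 0.239
```

```bash
python3 - <<'E'
from h import *
go((.635,.0333,.295),yaw=103.8)
ims=[]
for n in('top','scene'):
    s=snapshot(n); st=monitor.get_state(); p=np.array(st['tool_pos']); R=Ro.from_quat(st['eef_rot']).as_matrix()
    q=proj(s,[p+R@[0,0,.126],(.635,.0333,.1615),p+R@[0,0,.067]]); print(n,np.round(q,1))
    u,v=q[1].astype(int); im=s['frame'][v-40:v+35,u-35:u+35,::-1]
    ims.append(cv2.resize(im,(395,423),interpolation=cv2.INTER_CUBIC))
cv2.imwrite('pics/g2.png',np.hstack(ims))
E
```

```text
t 7.55 pos [0.6336 0.0408 0.335 ] jaw 104.39 tilt vec [-0.0032  0.0049] F [-0.5 -1.  -1.5] open 21.0 q [ 0.08  0.69 -0.41  1.49  0.29  1.03  1.43]
rz 0.010318869987723009
d cm [ 0.04 -0.79  3.99] n 0.6513880112927232
top [[276.4 161.4]
 [278.1 163.6]
 [276.3 156.9]]
scene [[303.4 221.1]
 [302.6 234.1]
 [305.1 204.4]]
```

View pics/g2.png

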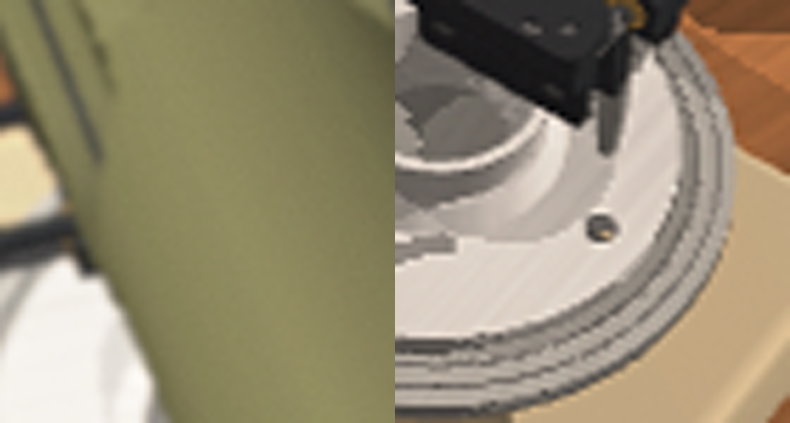

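Emit:
carry_out:
  motion: [0,0,0,0,0,0,0,0,0,0,0,0]

```text
clock: 7.9
tool_pos: [0.6341, 0.0319, 0.3368]
eef_rot: [-0.119, 0.993, -0.0, -0.0]
contact_force: [-0.5, -0.4, -0.7]
opening: 0.237
```

```bash
python3 - <<'E'
from h import *
go((.635,.0333,.295),yaw=103.8)
E
```

```text
t 7.9 pos [0.6341 0.0319 0.3368] jaw 103.67 tilt vec [-0.0008 -0.0009] F [-0.5 -0.4 -0.7] open 20.9 q [ 0.09  0.69 -0.4   1.48  0.29  1.03  1.43]
rz -0.002287201543821836
d cm [-0.12  0.12  4.18] n 0.6691538507859494
```

Emit:
carry_out:
  motion: [-0.12,0.12,1.5,0,0,0,0,0,1.5,0,0,0,0,0,1.4,0,0,0,0,0,0,0,0,0,0,0,0,0,0,0]

```text
clock: 8.52
tool_pos: [0.6354, 0.0353, 0.2933]
eef_rot: [-0.12, 0.993, 0.0, 0.0]
contact_force: [0.4, -0.6, -0.9]
opening: 0.239
```

```bash
python3 - <<'E'
from h import *
go((.635,.0333,.28),yaw=103.8)
s=snapshot('scene'); st=monitor.get_state(); p=np.array(st['tool_pos']); R=Ro.from_quat(st['eef_rot']).as_matrix()
q=proj(s,[p+R@[0,0,.126],(.635,.0333,.1615)]); print(np.round(q,1))
cv2.imwrite('pics/g3.png',cv2.resize(s['frame'][210:250,280:330,::-1],(800,640)[:1]+(600,),interpolation=cv2.INTER_CUBIC))
E
```

```text
t 8.53 pos [0.6354 0.0353 0.2933] jaw 103.82 tilt vec [0.0004 0.0003] F [ 0.4 -0.6 -0.9] open 21.0 q [ 0.08  0.73 -0.39  1.53  0.32  0.94  1.4 ]
rz 0.00035400980712833765
d cm [ 0.09 -0.19  1.33] n 0.21526535217592283
[[303.6 232.2]
 [302.6 234.1]]
```

View pics/g3.png

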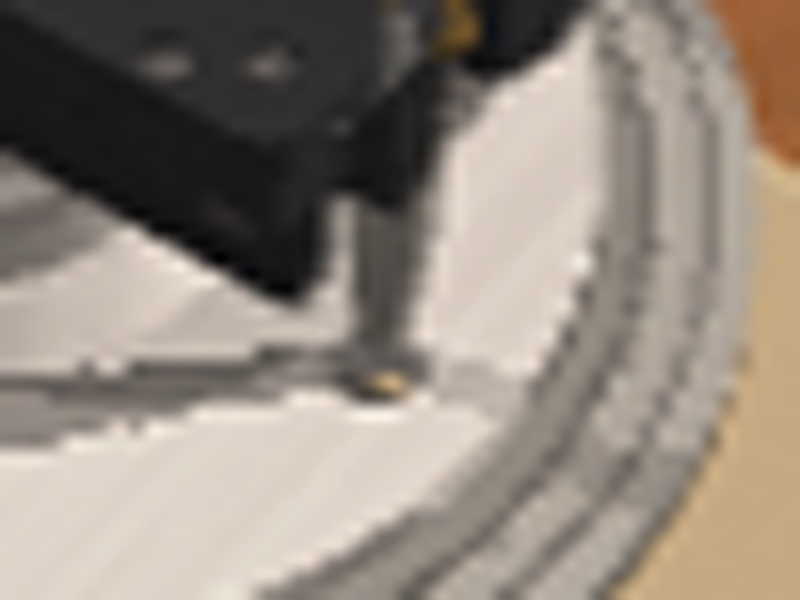

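Emit:
carry_out:
  motion: [0,-0.1,0.4,0,0,0,0,0,0.4,0,0,0,0,0,0,0,0,0]

```text
clock: 8.95
tool_pos: [0.6352, 0.0341, 0.2848]
eef_rot: [-0.12, 0.993, -0.0, -0.0]
contact_force: [0.3, -0.5, -1.0]
opening: 0.239
```

```bash
python3 - <<'E'
from h import *
go((.635,.0333,.276),yaw=103.8)
E
```

```text
t 8.95 pos [0.6352 0.0341 0.2848] jaw 103.82 tilt vec [-0.0008 -0.0001] F [ 0.3 -0.5 -1. ] open 21.0 q [ 0.08  0.74 -0.39  1.54  0.32  0.92  1.4 ]
rz 0.0003443193227764026
d cm [ 0.04 -0.07  0.88] n 0.14145391036963917
```

Emit:
carry_out:
  motion: [0,0,0.3,0,0,0,0,0,0.3,0,0,0,0,0,0,0,0,0]

```text
clock: 9.32
tool_pos: [0.6352, 0.0342, 0.2789]
eef_rot: [-0.12, 0.993, 0.0, -0.0]
contact_force: [0.7, -0.8, -2.5]
opening: 0.238
```

Emit:
carry_out:
  motion: [0,0,0.2,0,0,0,0,0,0,0,0,0]

```text
clock: 9.57
tool_pos: [0.6353, 0.0342, 0.2771]
eef_rot: [-0.12, 0.993, 0.0, -0.0]
contact_force: [-0.7, 0.4, -2.0]
opening: 0.236
```

Emit:
carry_out:
  motion: [0,0,0.1,0,0,0,0,0,0,0,0,0]

```text
clock: 9.82
tool_pos: [0.6355, 0.0343, 0.2764]
eef_rot: [-0.12, 0.993, 0.0, 0.0]
contact_force: [0.1, -0.1, -0.5]
opening: 0.235
```

Emit:
carry_out:
  motion: [0,0,0.1,0,0,0,0,0,0,0,0,0]

```text
clock: 10.07
tool_pos: [0.636, 0.0344, 0.2763]
eef_rot: [-0.12, 0.993, 0.0, 0.001]
contact_force: [0.1, 0.2, 4.5]
opening: 0.232
```

Emit:
carry_out:
  motion: [0,0,0.1,0,0,0,0,0,0,0,0,0]

```text
clock: 10.32
tool_pos: [0.6363, 0.0345, 0.2762]
eef_rot: [-0.12, 0.993, 0.0, 0.002]
contact_force: [-1.5, 0.4, 9.4]
opening: 0.235
```

Emit:
carry_out:
  motion: [0,0.1,0,0,0,-0.0118,0,0.1,0,0,0,-0.0118,0,0.1,0,0,0,-0.0118,0,0,0,0,0,0]

```text
clock: 10.82
tool_pos: [0.636, 0.0356, 0.2762]
eef_rot: [-0.137, 0.991, -0.001, 0.002]
contact_force: [-0.6, -2.1, 10.1]
opening: 0.233
```

Emit:
carry_out:
  motion: [0,0.1,0,0,0,-0.0118,0,0,0,0,0,0]

```text
clock: 11.08
tool_pos: [0.6358, 0.0359, 0.2762]
eef_rot: [-0.143, 0.99, -0.002, 0.002]
contact_force: [-0.4, -3.9, 8.2]
opening: 0.238
```

Emit:
carry_out:
  motion: [0,0.1,0,0,0,-0.0118,0,0,0,0,0,0]

```text
clock: 11.32
tool_pos: [0.6357, 0.0364, 0.2761]
eef_rot: [-0.149, 0.989, -0.002, 0.002]
contact_force: [0.6, -4.1, 9.9]
opening: 0.237
```

Emit:
carry_out:
  motion: [0,0.1,-0.08,0,0,-0.0118,0,0.1,0,0,0,-0.0118,0,0,0,0,0,0]

```text
clock: 11.7
tool_pos: [0.6349, 0.038, 0.2762]
eef_rot: [-0.16, 0.987, -0.002, 0.001]
contact_force: [0.8, -6.5, 7.3]
opening: 0.235
```

Emit:
carry_out:
  motion: [0,0.1,0,0,0,-0.0118,0,0,0,0,0,0]

```text
clock: 11.95
tool_pos: [0.6347, 0.0389, 0.2762]
eef_rot: [-0.166, 0.986, -0.002, 0.002]
contact_force: [1.4, -5.8, 6.5]
opening: 0.239
```

```bash
python3 - <<'E'
from h import *
go((.635,.0333,.276),yaw=103.8)
E
```

```text
t 11.95 pos [0.6347 0.0389 0.2762] jaw 109.11 tilt vec [ 0.0038 -0.0043] F [ 1.4 -5.8  6.5] open 21.0 q [ 0.08  0.75 -0.4   1.55  0.36  0.9   1.46]
rz 0.09274830807766783
d cm [ 0.15 -0.54  0.02] n 0.09038214542322524
```

Emit:
carry_out:
  motion: [0,0.1,0,0,0,-0.0118,0,0.1,0,0,0,-0.0118,0,0,0,0,0,0]

```text
clock: 12.32
tool_pos: [0.6339, 0.041, 0.276]
eef_rot: [-0.178, 0.984, -0.002, 0.001]
contact_force: [1.4, -5.3, 6.1]
opening: 0.236
```

Emit:
carry_out:
  motion: [0,0.1,0,0,0,-0.0118,0,0,0,0,0,0]

```text
clock: 12.58
tool_pos: [0.6325, 0.0436, 0.275]
eef_rot: [-0.184, 0.983, -0.001, 0.0]
contact_force: [1.9, -1.9, 0.8]
opening: 0.236
```

Emit:
carry_out:
  motion: [0,0.1,0,0,0,-0.0118,0,0,0,0,0,0]

```text
clock: 12.82
tool_pos: [0.6317, 0.0458, 0.2748]
eef_rot: [-0.19, 0.982, 0.0, -0.0]
contact_force: [1.2, -2.2, 0.2]
opening: 0.239
```

Emit:
carry_out:
  motion: [0,0,0.15,0,0,0,0,0,0,0,0,0]

```text
clock: 13.08
tool_pos: [0.6317, 0.0457, 0.2732]
eef_rot: [-0.19, 0.982, 0.0, -0.0]
contact_force: [2.0, -2.3, -0.5]
opening: 0.233
```

Emit:
carry_out:
  motion: [0,0,0.15,0,0,0,0,0,0,0,0,0]

```text
clock: 13.32
tool_pos: [0.6318, 0.0456, 0.2718]
eef_rot: [-0.19, 0.982, 0.0, -0.0]
contact_force: [0.7, -2.5, -0.6]
opening: 0.236
```

```bash
python3 - <<'E'
from h import *
go((.635,.0333,.276),yaw=103.8)
E
```

```text
t 13.32 pos [0.6318 0.0456 0.2718] jaw 111.93 tilt vec [-0.0002 -0.    ] F [ 0.7 -2.5 -0.6] open 20.8 q [ 0.08  0.76 -0.42  1.56  0.36  0.9   1.49]
rz 0.14194209926271892
d cm [ 0.16 -1.26 -0.42] n 0.2145434632507919
```

Emit:
carry_out:
  motion: [0,0,0.3,0,0,0,0,0,0.3,0,0,0,0,0,0,0,0,0]

```text
clock: 13.7
tool_pos: [0.6316, 0.0457, 0.2655]
eef_rot: [-0.19, 0.982, 0.0, -0.0]
contact_force: [1.1, -2.3, -2.3]
opening: 0.237
```

Emit:
carry_out:
  motion: [0,0,0.3,0,0,0,0,0,0.3,0,0,0,0,0,0,0,0,0]

```text
clock: 14.08
tool_pos: [0.6317, 0.0457, 0.2596]
eef_rot: [-0.19, 0.982, 0.0, -0.0]
contact_force: [2.4, -1.9, -1.4]
opening: 0.241
```

Emit:
carry_out:
  motion: [0,0,0.3,0,0,0,0,0,0,0,0,0]

```text
clock: 14.32
tool_pos: [0.6317, 0.0457, 0.2567]
eef_rot: [-0.19, 0.982, 0.0, -0.0]
contact_force: [1.7, -2.9, -1.9]
opening: 0.233
```

Emit:
carry_out:
  motion: [0,0,0.3,0,0,0,0,0,0,0,0,0]

```text
clock: 14.58
tool_pos: [0.6317, 0.0457, 0.2536]
eef_rot: [-0.19, 0.982, 0.0, -0.0]
contact_force: [1.2, -1.6, -1.8]
opening: 0.238
```

Emit:
carry_out:
  motion: [0,0,0.3,0,0,0,0,0,0,0,0,0]

```text
clock: 14.82
tool_pos: [0.6318, 0.0456, 0.2507]
eef_rot: [-0.19, 0.982, 0.0, -0.0]
contact_force: [1.4, -2.2, -2.3]
opening: 0.236
```

Emit:
carry_out:
  motion: [0,0,0.3,0,0,0,0,0,0,0,0,0]

```text
clock: 15.08
tool_pos: [0.6319, 0.0455, 0.2478]
eef_rot: [-0.19, 0.982, -0.0, 0.0]
contact_force: [1.9, -3.1, -2.0]
opening: 0.235
```

Emit:
carry_out:
  motion: [0,0,0.3,0,0,0,0,0,0.3,0,0,0,0,0,0,0,0,0]

```text
clock: 15.45
tool_pos: [0.632, 0.0452, 0.2416]
eef_rot: [-0.19, 0.982, -0.0, 0.0]
contact_force: [3.2, -3.1, -1.8]
opening: 0.235
```

Emit:
carry_out:
  motion: [0,0,0.3,0,0,0,0,0,0.3,0,0,0,0,0,0,0,0,0]

```text
clock: 15.82
tool_pos: [0.6321, 0.0452, 0.2357]
eef_rot: [-0.19, 0.982, -0.0, 0.0]
contact_force: [3.2, -3.7, -1.6]
opening: 0.236
```

Emit:
carry_out:
  motion: [0,0,0.3,0,0,0,0,0,0,0,0,0]

```text
clock: 16.08
tool_pos: [0.6321, 0.0452, 0.2328]
eef_rot: [-0.19, 0.982, -0.0, 0.0]
contact_force: [3.2, -4.2, -0.3]
opening: 0.234
```

Emit:
carry_out:
  motion: [0,0,0.2,0,0,0,0,0,0,0,0,0]

```text
clock: 16.32
tool_pos: [0.6321, 0.0452, 0.2309]
eef_rot: [-0.19, 0.982, -0.0, 0.0]
contact_force: [4.1, -4.3, 1.0]
opening: 0.239
```

Emit:
carry_out:
  motion: [0,0,0.1,0,0,0,0,0,0,0,0,0]

```text
clock: 16.58
tool_pos: [0.6322, 0.0453, 0.23]
eef_rot: [-0.19, 0.982, -0.0, 0.0]
contact_force: [4.0, -3.3, 0.6]
opening: 0.234
```

Emit:
carry_out:
  motion: [0,0,0.1,0,0,0,0,0,0,0,0,0]

```text
clock: 16.82
tool_pos: [0.6322, 0.0452, 0.229]
eef_rot: [-0.19, 0.982, -0.0, 0.0]
contact_force: [3.3, -4.2, -0.3]
opening: 0.237
```

Emit:
carry_out:
  motion: [0,0,0.1,0,0,0,0,0,0,0,0,0]

```text
clock: 17.08
tool_pos: [0.6323, 0.0453, 0.2286]
eef_rot: [-0.19, 0.982, -0.0, 0.001]
contact_force: [2.9, -4.8, 4.5]
opening: 0.24
```

Emit:
carry_out:
  motion: [0,0,0.1,0,0,0,0,0,0,0,0,0,0,0,0,0,0,0]

```text
clock: 17.45
tool_pos: [0.6325, 0.0453, 0.228]
eef_rot: [-0.19, 0.982, -0.0, 0.001]
contact_force: [1.7, -5.2, 6.5]
opening: 0.237
```

Emit:
carry_out:
  motion: [0,0,-0.2,0,0,0,0,0,0,0,0,0,0,0,0,0,0,0]
  hand: 5

```text
clock: 17.82
tool_pos: [0.6311, 0.0468, 0.2286]
eef_rot: [-0.191, 0.982, 0.001, -0.001]
contact_force: [-0.1, 1.0, -0.5]
opening: 0.548
```

Emit:
carry_out:
  motion: [0,0,-2,0,0,0,0,0,-5,0,0,0,0,0,-5,0,0,0,0,0,0,0,0,0]

```text
clock: 18.32
tool_pos: [0.6334, 0.047, 0.3531]
eef_rot: [-0.19, 0.982, 0.0, 0.004]
contact_force: [0.6, 1.3, -0.1]
opening: 0.571
```

```bash
python3 - <<'E'
from h import *
go((.57,-.2,.34),(.4782,-.3487,.34),yaw=100.2)
s=snapshot('scene'); cv2.imwrite('pics/g4.png',cv2.resize(s['frame'][175:265,220:330,::-1],(733,600),interpolation=cv2.INTER_CUBIC))
E
```

```text
t 18.32 pos [0.6334 0.047  0.3531] jaw 111.95 tilt vec [0.0078 0.0025] F [ 0.6  1.3 -0.1] open 50.3 q [ 0.1   0.67 -0.45  1.47  0.32  1.06  1.53]
rz 0.20507468768867718
d cm [ 15.12 -20.54   1.2 ] n 4.0851046240695155
d cm [ 14.07 -10.36  -0.11] n 2.7960626030187514
```

View pics/g4.png

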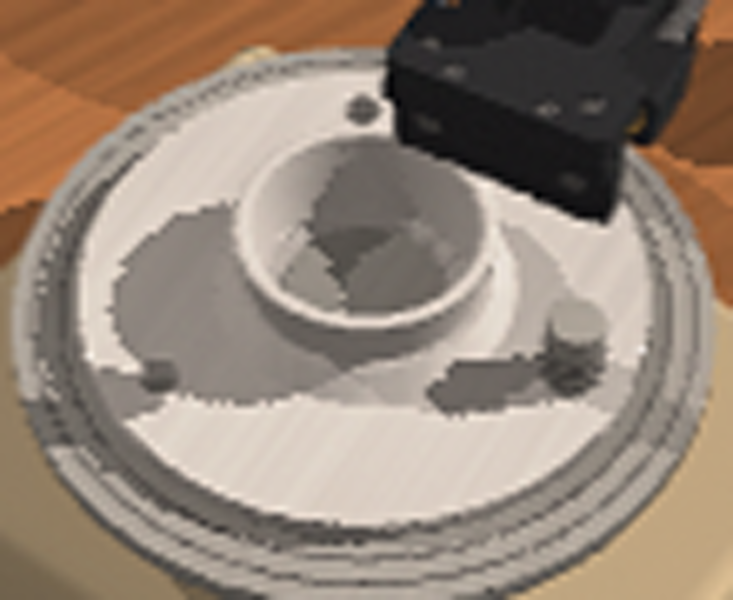

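Emit:
carry_out:
  motion: [3.65,-3.86,0,0,0,0,3.65,-3.86,0,0,0,0,3.65,-3.86,0,0,0,0,3.65,-3.86,0,0,0,0,3.65,-3.86,0,0,0,0,3.65,-3.86,0,0,0,0,3.65,-3.86,0,0,0,0,3.65,-3.86,0,0,0,0]

```text
clock: 19.38
tool_pos: [0.4747, -0.3508, 0.347]
eef_rot: [-0.191, 0.982, 0.001, -0.001]
contact_force: [0.7, 0.2, 0.1]
opening: 0.568
```

Emit:
carry_out:
  motion: [0,0,2,0,0,0.103,0,0,4,0,0,0.102,0,0,0,0,0,0,0,0,0,0,0,0]

```text
clock: 19.88
tool_pos: [0.4766, -0.3495, 0.2891]
eef_rot: [-0.09, 0.996, 0.0, -0.0]
contact_force: [-0.5, -0.6, -0.4]
opening: 0.567
```

```bash
python3 - <<'E'
from h import *
go((.4782,-.3487,.131),yaw=100.2)
s=snapshot('top'); W=world(s)
# holes in top view
a0=.2414; c=np.array([.5526,.0131])
dr=np.array([.6321,.0460]); a=np.arctan2(*(dr-c)[::-1]); print('drift ang',np.degrees(a),np.hypot(*(dr-c)))
for n in('top','scene'):
    s=snapshot(n)
    for k in(2.0944,-2.0944):
        P=np.r_[c+.085*np.array([np.cos(a+k),np.sin(a+k)]),.1615]
        px=proj(s,P)[0]
        for _ in range(3): px=dark(s,px,5)
        print(n,np.round(P,4),np.round(px,1),np.round(ray_z(s,[px],.1615)[0],4))
save(snapshot('top'),'t2.png')
E
```

```text
t 19.88 pos [ 0.4766 -0.3495  0.2891] jaw 100.32 tilt vec [-0.0002  0.0006] F [-0.5 -0.6 -0.4] open 49.9 q [ 0.78  0.68 -0.4   1.68  0.33  0.85  2.  ]
rz 0.002171288417387852
d cm [-0.17  0.04 15.81] n 2.530175117909346
drift ang 22.481556227251126 0.08603871221723394
top [0.4852 0.0649 0.1615] [263.1 229.6] [0.4852 0.0657 0.1615]
top [ 0.5415 -0.0712  0.1615] [323.5 206.4] [ 0.5388 -0.0702  0.1615]
scene [0.4852 0.0649 0.1615] [274.1 191.4] [0.4872 0.0666 0.1615]
scene [ 0.5415 -0.0712  0.1615] [243.6 231.1] [ 0.5401 -0.0699  0.1615]
```

Emit:
carry_out:
  motion: [-0.17,0.04,4,0,0,0,0,0,4,0,0,0,0,0,4,0,0,0,0,0,3.8,0,0,0,0,0,0,0,0,0,0,0,0,0,0,0]

```text
clock: 20.82
tool_pos: [0.4784, -0.3494, 0.1316]
eef_rot: [-0.089, 0.996, -0.0, 0.0]
contact_force: [1.2, 0.5, 0.2]
opening: 0.574
```

Emit:
carry_out:
  motion: [0,0,0,0,0,0,0,0,0,0,0,0,0,0,0,0,0,0,0,0,0,0,0,0,0,0,0,0,0,0]
  hand: 0.8
  grip_force: 25

```text
clock: 21.45
tool_pos: [0.4779, -0.3492, 0.1311]
eef_rot: [-0.089, 0.996, 0.0, 0.0]
contact_force: [-1.0, -0.5, 1.0]
opening: 0.195
```

Emit:
carry_out:
  motion: [0,0,-3,0,0,0,0,0,-5,0,0,0,0,0,-5,0,0,0,0,0,-5,0,0,0,0,0,-2,0,0,0,0,0,0,0,0,0,0,0,0,0,0,0]

```text
clock: 22.32
tool_pos: [0.4771, -0.3489, 0.3296]
eef_rot: [-0.089, 0.996, 0.001, -0.001]
contact_force: [-0.3, 1.2, -1.6]
opening: 0.192
```

```bash
python3 - <<'E'
from h import *
go((.5397,-.0703,.33),yaw=171.2)
s=snapshot('scene'); st=monitor.get_state(); p=np.array(st['tool_pos']); R=Ro.from_quat(st['eef_rot']).as_matrix()
q=proj(s,[p+R@[0,0,.106]])[0]; print(q); u,v=q.astype(int)
cv2.imwrite('pics/g5.png',cv2.resize(s['frame'][v-35:v+25,u-35:u+35,::-1],(700,600),interpolation=cv2.INTER_CUBIC))
E
```

```text
t 22.32 pos [ 0.4771 -0.3489  0.3296] jaw 100.19 tilt vec [-0.0023  0.0012] F [-0.3  1.2 -1.6] open 16.9 q [ 0.8   0.63 -0.42  1.63  0.3   0.95  2.02]
rz -1.2393158532390534
d cm [-1.109e+01  2.632e+01 -2.000e-02] n 4.569060478320638
[112.79130927 262.90593178]
```

View pics/g5.png

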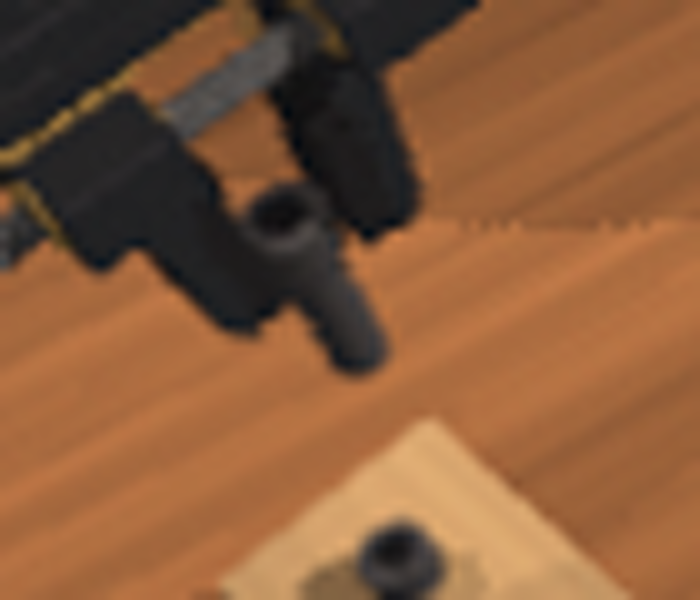

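Emit:
carry_out:
  motion: [-2.22,5.26,0,0,0,0,-2.22,5.26,0,0,0,0,-2.22,5.26,0,0,0,0,-2.22,5.26,0,0,0,0,-2.22,5.26,0,0,0,0,0,0,0,0,0,0.173,0,0,0,0,0,0.173,0,0,0,0,0,0.173]

```text
clock: 23.38
tool_pos: [0.54, -0.0705, 0.3295]
eef_rot: [0.172, 0.985, -0.0, -0.001]
contact_force: [-0.7, -0.2, 0.6]
opening: 0.193
```

Emit:
carry_out:
  motion: [0,0,0,0,0,0.173,0,0,0,0,0,0.173,0,0,0,0,0,0.173,0,0,0,0,0,0.173,0,0,0,0,0,0.173,0,0,0,0,0,0.173,0,0,0,0,0,0.173,0,0,0,0,0,0.173]

```text
clock: 24.38
tool_pos: [0.54, -0.0705, 0.3295]
eef_rot: [0.761, 0.648, -0.001, -0.001]
contact_force: [0.3, 0.7, -0.2]
opening: 0.19
```

Emit:
carry_out:
  motion: [0,0,0,0,0,0,0,0,0,0,0,0]

```text
clock: 24.62
tool_pos: [0.5404, -0.0706, 0.3303]
eef_rot: [0.759, 0.652, -0.001, -0.0]
contact_force: [0.2, 0.1, -1.3]
opening: 0.19
```

```bash
python3 - <<'E'
from h import *
go((.5397,-.0703,.272),yaw=171.2)
E
```

```text
t 24.62 pos [ 0.5404 -0.0706  0.3303] jaw -8.67 tilt vec [-0.0015 -0.    ] F [ 0.2  0.1 -1.3] open 16.8 q [-0.05  0.55  0.15  1.79 -0.11  0.82  0.  ]
rz 0.0023210492863476226
d cm [ 0.02 -0.06  5.83] n 0.9329561178660181
```

Emit:
carry_out:
  motion: [0,-0.06,2,0,0,0,0,0,2,0,0,0,0,0,1.8,0,0,0,0,0,0,0,0,0,0,0,0,0,0,0]

```text
clock: 25.25
tool_pos: [0.5403, -0.0708, 0.2735]
eef_rot: [0.759, 0.651, 0.0, 0.0]
contact_force: [-0.6, 0.5, -1.0]
opening: 0.194
```

```bash
python3 - <<'E'
from h import *
go((.5397,-.0703,.272),yaw=171.2)
s=snapshot('scene'); st=monitor.get_state(); p=np.array(st['tool_pos']); R=Ro.from_quat(st['eef_rot']).as_matrix()
q=proj(s,[p+R@[0,0,.106],(.5397,-.0703,.1615)]); print(q); u,v=q[1].astype(int)
print(u-20,v-20)
cv2.imwrite('pics/g6.png',cv2.resize(s['frame'][v-20:v+15,u-20:u+20,::-1],(640,560),interpolation=cv2.INTER_CUBIC))
E
```

```text
t 25.25 pos [ 0.5403 -0.0708  0.2735] jaw -8.81 tilt vec [0.0008 0.0001] F [-0.6  0.5 -1. ] open 17.1 q [-0.03  0.63  0.13  1.85 -0.12  0.67  0.01]
rz -0.0002136597696798745
d cm [ 0.03 -0.07  0.15] n 0.02671352227487821
[[243.31977944 229.8323647 ]
 [243.3877506  231.05186456]]
223 211
```

View pics/g6.png

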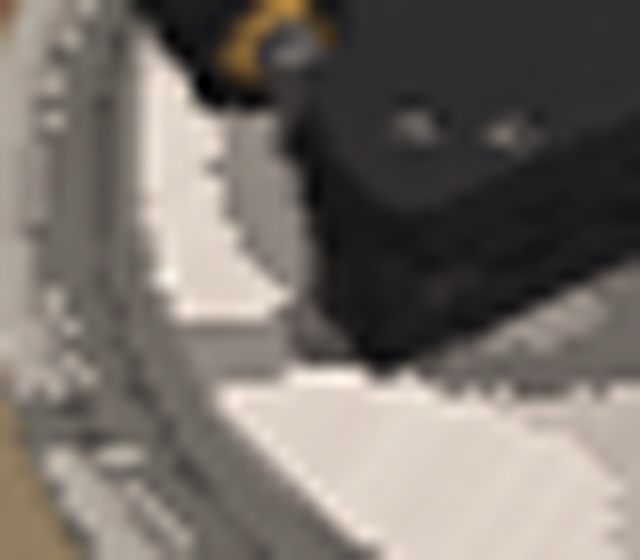

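Emit:
carry_out:
  motion: [0.03,-0.06,0.3,0,0,0,0,0,0.3,0,0,0,0,0,0,0,0,0]

```text
clock: 25.68
tool_pos: [0.5393, -0.0702, 0.2669]
eef_rot: [0.76, 0.651, -0.0, -0.0]
contact_force: [0.4, -0.3, -1.5]
opening: 0.188
```

Emit:
carry_out:
  motion: [0,0,0.2,0,0,0,0,0,0,0,0,0]

```text
clock: 25.92
tool_pos: [0.5393, -0.0704, 0.2649]
eef_rot: [0.76, 0.65, -0.0, -0.0]
contact_force: [-0.8, -0.4, 0.2]
opening: 0.194
```

Emit:
carry_out:
  motion: [0,0,0.1,0,0,0,0,0,0,0,0,0]

```text
clock: 26.18
tool_pos: [0.5394, -0.0704, 0.2641]
eef_rot: [0.76, 0.65, -0.0, -0.0]
contact_force: [-1.4, -0.9, 2.7]
opening: 0.191
```

Emit:
carry_out:
  motion: [0,0,0.1,0,0,0,0,0,0,0,0,0]

```text
clock: 26.42
tool_pos: [0.5392, -0.0702, 0.2627]
eef_rot: [0.76, 0.65, -0.0, -0.0]
contact_force: [-0.8, -0.8, 0.0]
opening: 0.19
```

```bash
python3 - <<'E'
from h import *
go((.5397,-.0703,.272),yaw=171.2)
print(monitor.get_state()['moment'])
E
```

```text
t 26.43 pos [ 0.5392 -0.0702  0.2627] jaw -8.85 tilt vec [-0.0007  0.    ] F [-0.8 -0.8  0. ] open 16.7 q [-0.03  0.64  0.13  1.86 -0.12  0.64  0.01]
rz -0.0008219420466794898
d cm [ 0.    0.05 -0.93] n 0.1487242455754587
[-0.29940747  0.36346489 -0.0053663 ]
```

Emit:
carry_out:
  motion: [0,0,0.2,0,0,0,0,0,0.2,0,0,0,0,0,0,0,0,0]

```text
clock: 26.8
tool_pos: [0.5392, -0.0702, 0.2586]
eef_rot: [0.76, 0.65, -0.0, -0.0]
contact_force: [-0.9, -0.7, -1.5]
opening: 0.186
```

Emit:
carry_out:
  motion: [0,0,0.15,0,0,0,0,0,0.15,0,0,0,0,0,0,0,0,0]

```text
clock: 27.18
tool_pos: [0.5393, -0.0702, 0.2558]
eef_rot: [0.76, 0.65, -0.0, -0.0]
contact_force: [-1.9, -1.0, -1.1]
opening: 0.191
```

Emit:
carry_out:
  motion: [0,0,0.15,0,0,0,0,0,0,0,0,0]

```text
clock: 27.42
tool_pos: [0.5393, -0.0702, 0.2544]
eef_rot: [0.76, 0.65, -0.0, -0.0]
contact_force: [-3.5, -1.1, 0.8]
opening: 0.189
```

Emit:
carry_out:
  motion: [0,-0.06,0.1,0,0,0,0,0,0,0,0,0]

```text
clock: 27.68
tool_pos: [0.5391, -0.0701, 0.2535]
eef_rot: [0.76, 0.65, 0.0, 0.0]
contact_force: [-1.8, -1.8, 0.0]
opening: 0.192
```

Emit:
carry_out:
  motion: [0,0,0.15,0,0,0,0,0,0,0,0,0]

```text
clock: 27.92
tool_pos: [0.539, -0.0701, 0.2519]
eef_rot: [0.76, 0.65, 0.0, 0.0]
contact_force: [-1.7, -1.9, 0.8]
opening: 0.19
```

Emit:
carry_out:
  motion: [0,0,0.15,0,0,0,0,0,0,0,0,0]

```text
clock: 28.18
tool_pos: [0.539, -0.0702, 0.2504]
eef_rot: [0.76, 0.65, 0.0, 0.0]
contact_force: [-1.4, -1.9, -0.6]
opening: 0.191
```

Now through both plates; go on to seating (TCP ≈ 0.2275).

Emit:
carry_out:
  motion: [0,0,0.3,0,0,0,0,0,0.3,0,0,0,0,0,0,0,0,0]

```text
clock: 28.55
tool_pos: [0.5388, -0.0703, 0.2441]
eef_rot: [0.76, 0.65, -0.0, -0.0]
contact_force: [-0.4, -2.1, -2.0]
opening: 0.19
```

Emit:
carry_out:
  motion: [0,0,0.3,0,0,0,0,0,0.3,0,0,0,0,0,0,0,0,0]

```text
clock: 28.92
tool_pos: [0.5387, -0.0704, 0.2381]
eef_rot: [0.76, 0.65, -0.0, -0.0]
contact_force: [-1.0, -3.8, -1.5]
opening: 0.193
```

Emit:
carry_out:
  motion: [0,0,0.3,0,0,0,0,0,0.3,0,0,0,0,0,0,0,0,0]

```text
clock: 29.3
tool_pos: [0.5386, -0.0708, 0.2322]
eef_rot: [0.76, 0.65, -0.0, 0.0]
contact_force: [-1.7, -4.7, -0.2]
opening: 0.196
```

Emit:
carry_out:
  motion: [0,0,0.2,0,0,0,0,0,0,0,0,0]

```text
clock: 29.55
tool_pos: [0.5386, -0.0709, 0.2304]
eef_rot: [0.76, 0.65, -0.0, 0.0]
contact_force: [-2.1, -5.3, 0.7]
opening: 0.19
```

Emit:
carry_out:
  motion: [0,0,0.2,0,0,0,0,0,0,0,0,0]

```text
clock: 29.8
tool_pos: [0.5386, -0.071, 0.2284]
eef_rot: [0.76, 0.65, -0.001, 0.0]
contact_force: [-2.4, -5.2, 0.5]
opening: 0.195
```

Emit:
carry_out:
  motion: [0,0,0.05,0,0,0,0,0,0,0,0,0,0,0,0,0,0,0]

```text
clock: 30.18
tool_pos: [0.5386, -0.0711, 0.2281]
eef_rot: [0.76, 0.65, -0.0, 0.0]
contact_force: [-2.7, -4.8, 1.8]
opening: 0.191
```

Emit:
carry_out:
  motion: [0,0,0,0,0,0,0,0,0,0,0,0,0,0,0,0,0,0,0,0,-2,0,0,0,0,0,-5,0,0,0,0,0,-5,0,0,0,0,0,0,0,0,0]
  hand: 5

```text
clock: 31.05
tool_pos: [0.541, -0.0701, 0.3517]
eef_rot: [0.759, 0.651, 0.003, 0.003]
contact_force: [-0.1, -0.3, 0.0]
opening: 0.565
```

```bash
python3 - <<'E'
from h import *
go((.418,-.3598,.34),yaw=100.2)
s=snapshot('scene'); W=world(s)
cv2.imwrite('pics/g7.png',cv2.resize(s['frame'][175:265,220:330,::-1],(733,600),interpolation=cv2.INTER_CUBIC))
E
```

```text
t 31.05 pos [ 0.541  -0.0701  0.3517] jaw -8.83 tilt vec [ 0.009  -0.0001] F [-0.1 -0.3  0. ] open 49.8 q [-0.05  0.52  0.16  1.76 -0.1   0.86 -0.  ]
rz 1.2387029402701037
d cm [-30.52  -7.72   1.06] n 5.039955928244356
```

View pics/g7.png

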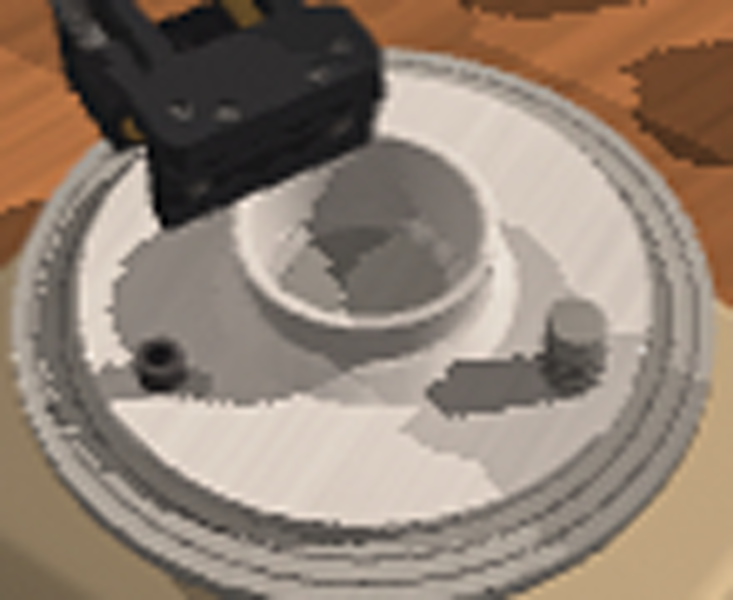

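Emit:
carry_out:
  motion: [-5.09,-1.29,0,0,0,0,-5.09,-1.29,0,0,0,0,-5.09,-1.29,0,0,0,0,-5.09,-1.29,0,0,0,0,-5.09,-1.29,0,0,0,0,-5.09,-1.29,0,0,0,0,0,0,0,0,0,-0.175,0,0,0,0,0,-0.175]

```text
clock: 32.1
tool_pos: [0.4146, -0.36, 0.346]
eef_rot: [0.633, 0.774, 0.0, -0.002]
contact_force: [0.6, 0.9, 0.1]
opening: 0.563
```

Emit:
carry_out:
  motion: [0,0,1,0,0,-0.175,0,0,2,0,0,-0.175,0,0,2,0,0,-0.175,0,0,1,0,0,-0.175,0,0,0,0,0,0,0,0,0,0,0,0]

```text
clock: 32.85
tool_pos: [0.4154, -0.3597, 0.2876]
eef_rot: [0.333, 0.943, 0.0, -0.0]
contact_force: [0.0, 0.5, 0.4]
opening: 0.566
```

```bash
python3 - <<'E'
from h import *
go((.418,-.3598,.131),yaw=51.4)
c=np.array([.5526,.0131])
for n in('top','scene'):
    s=snapshot(n); px=proj(s,[.486,.066,.1615])[0]
    for _ in range(3): px=dark(s,px,5)
    print(n,np.round(ray_z(s,[px],.1615)[0],4))
    px=proj(s,[.418,-.3598,.077])[0]
    for _ in range(3): px=dark(s,px,5)
    print(n,np.round(ray_z(s,[px],.077)[0],4))
E
```

```text
t 32.85 pos [ 0.4154 -0.3597  0.2876] jaw 51.16 tilt vec [-0.0004  0.0009] F [0.  0.5 0.4] open 49.9 q [ 0.73  0.61 -0.17  1.81  0.14  0.73  1.38]
rz -0.004214489339388124
d cm [-0.22  0.15 15.66] n 2.5060236520788335
top [0.4852 0.0657 0.1615]
top [ 0.4282 -0.3617  0.077 ]
scene [0.4872 0.0666 0.1615]
scene [ 0.4201 -0.361   0.077 ]
```

Emit:
carry_out:
  motion: [-0.22,0.15,4,0,0,0,0,0,4,0,0,0,0,0,4,0,0,0,0,0,3.65,0,0,0,0,0,0,0,0,0,0,0,0,0,0,0]

```text
clock: 33.7
tool_pos: [0.4185, -0.3602, 0.1317]
eef_rot: [0.332, 0.943, -0.0, 0.0]
contact_force: [0.4, 0.1, 0.5]
opening: 0.567
```

Emit:
carry_out:
  motion: [0,0,0,0,0,0,0,0,0,0,0,0,0,0,0,0,0,0,0,0,0,0,0,0,0,0,0,0,0,0]
  hand: 0.8

```text
clock: 34.33
tool_pos: [0.4179, -0.3605, 0.1316]
eef_rot: [0.331, 0.943, -0.0, -0.0]
contact_force: [-1.9, -0.5, 1.4]
opening: 0.189
```

Emit:
carry_out:
  motion: [0,0,-3,0,0,0,0,0,-5,0,0,0,0,0,-5,0,0,0,0,0,-5,0,0,0,0,0,-4,0,0,0,0,0,0,0,0,0,0,0,0,0,0,0]

```text
clock: 35.2
tool_pos: [0.4176, -0.3597, 0.3505]
eef_rot: [0.331, 0.944, 0.0, -0.001]
contact_force: [-0.5, -0.3, -0.8]
opening: 0.185
```

```bash
python3 - <<'E'
from h import *
go((.4862,.0662,.35),yaw=51.4)
E
```

```text
t 35.2 pos [ 0.4176 -0.3597  0.3505] jaw 51.33 tilt vec [-0.0016  0.0013] F [-0.5 -0.3 -0.8] open 16.3 q [ 0.74  0.53 -0.19  1.73  0.12  0.89  1.4 ]
rz -0.0012805980541639873
d cm [21.25 37.54  0.09] n 6.901785876722093
```

Emit:
carry_out:
  motion: [2.656,4.69,0,0,0,0,2.656,4.69,0,0,0,0,2.656,4.69,0,0,0,0,2.656,4.69,0,0,0,0,2.656,4.69,0,0,0,0,2.656,4.69,0,0,0,0,2.656,4.69,0,0,0,0,2.656,4.69,0,0,0,0]

```text
clock: 36.2
tool_pos: [0.486, 0.0671, 0.3497]
eef_rot: [0.331, 0.944, -0.001, -0.002]
contact_force: [0.6, 0.9, -0.8]
opening: 0.191
```

Emit:
carry_out:
  motion: [0,0,2.5,0,0,0,0,0,2.5,0,0,0,0,0,2,0,0,0,0,0,0.5,0,0,0,0,0,0,0,0,0,0,0,0,0,0,0]

```text
clock: 36.95
tool_pos: [0.487, 0.0655, 0.2769]
eef_rot: [0.331, 0.944, 0.0, 0.0]
contact_force: [-0.1, -0.3, 0.1]
opening: 0.188
```

```bash
python3 - <<'E'
from h import *
go((.4860,.0660,.268),yaw=51.4)
s=snapshot('scene'); st=monitor.get_state(); p=np.array(st['tool_pos']); R=Ro.from_quat(st['eef_rot']).as_matrix()
q=proj(s,[p+R@[0,0,.106],(.4862,.0662,.1615)]); print(q); u,v=q[1].astype(int)
cv2.imwrite('pics/g8.png',cv2.resize(s['frame'][v-20:v+15,u-20:u+20,::-1],(640,560),interpolation=cv2.INTER_CUBIC)); print(u-20,v-20)
E
```

```text
t 36.95 pos [0.487  0.0655 0.2769] jaw 51.31 tilt vec [0.0008 0.0003] F [-0.1 -0.3  0.1] open 16.6 q [-0.11  0.56 -0.18  1.99  0.17  0.61  0.49]
rz -0.0015843884963304385
d cm [ 0.11 -0.03  0.89] n 0.14379203277379968
[[273.83610379 189.1105905 ]
 [273.75559283 191.28674054]]
253 171
```

View pics/g8.png

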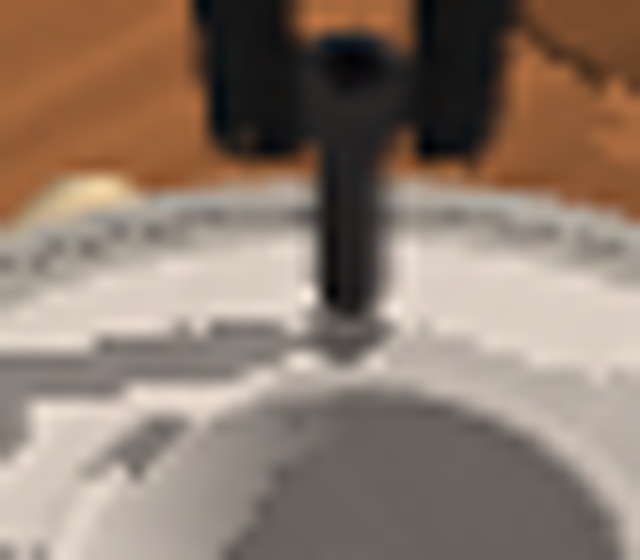

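Emit:
carry_out:
  motion: [0.06,-0.02,0.4,0,0,0,0,0,0.4,0,0,0,0,0,0.2,0,0,0,0,0,0,0,0,0]

```text
clock: 37.5
tool_pos: [0.4861, 0.0657, 0.2663]
eef_rot: [0.331, 0.944, -0.0, -0.0]
contact_force: [0.1, 0.1, 0.1]
opening: 0.188
```

Emit:
carry_out:
  motion: [0,0,0.15,0,0,0,0,0,0,0,0,0]

```text
clock: 37.75
tool_pos: [0.4862, 0.0657, 0.2649]
eef_rot: [0.331, 0.944, 0.0, -0.0]
contact_force: [0.8, -0.1, -0.8]
opening: 0.195
```

Emit:
carry_out:
  motion: [0,0,0.15,0,0,0,0,0,0,0,0,0]

```text
clock: 38.0
tool_pos: [0.4861, 0.0657, 0.2634]
eef_rot: [0.331, 0.944, -0.0, -0.0]
contact_force: [0.6, 0.3, -0.9]
opening: 0.193
```

Emit:
carry_out:
  motion: [0,0,0.1,0,0,0,0,0,0,0,0,0]

```text
clock: 38.25
tool_pos: [0.4861, 0.0657, 0.2624]
eef_rot: [0.331, 0.944, 0.0, -0.0]
contact_force: [0.3, 0.9, 0.1]
opening: 0.192
```

In the flange hole freely; on through the wheel head.

Emit:
carry_out:
  motion: [0,0,0.25,0,0,0,0,0,0.2,0,0,0,0,0,0,0,0,0]

```text
clock: 38.62
tool_pos: [0.486, 0.0658, 0.2578]
eef_rot: [0.331, 0.944, -0.0, -0.0]
contact_force: [-0.1, 0.3, 0.1]
opening: 0.19
```

Emit:
carry_out:
  motion: [0,0,0.15,0,0,0,0,0,0,0,0,0]

```text
clock: 38.88
tool_pos: [0.4861, 0.0657, 0.2564]
eef_rot: [0.331, 0.944, 0.0, -0.0]
contact_force: [-0.0, -0.0, -0.8]
opening: 0.192
```

Emit:
carry_out:
  motion: [0,0,0.15,0,0,0,0,0,0,0,0,0]

```text
clock: 39.12
tool_pos: [0.4861, 0.0657, 0.2549]
eef_rot: [0.331, 0.944, -0.0, -0.0]
contact_force: [0.3, 0.1, -0.1]
opening: 0.193
```

Emit:
carry_out:
  motion: [0,0,0.15,0,0,0,0,0,0,0,0,0]

```text
clock: 39.38
tool_pos: [0.4861, 0.0657, 0.2534]
eef_rot: [0.331, 0.944, -0.0, -0.0]
contact_force: [-0.8, 0.2, -0.9]
opening: 0.191
```

Emit:
carry_out:
  motion: [0,0,0.15,0,0,0,0,0,0,0,0,0]

```text
clock: 39.62
tool_pos: [0.4861, 0.0657, 0.2519]
eef_rot: [0.331, 0.944, -0.0, -0.0]
contact_force: [-0.9, 0.7, -0.2]
opening: 0.192
```

Emit:
carry_out:
  motion: [0,0,0.3,0,0,0,0,0,0.3,0,0,0,0,0,0,0,0,0]

```text
clock: 40.0
tool_pos: [0.486, 0.0657, 0.2457]
eef_rot: [0.331, 0.944, -0.0, -0.0]
contact_force: [0.3, 0.7, -0.6]
opening: 0.189
```

Emit:
carry_out:
  motion: [0,0,0.3,0,0,0,0,0,0.3,0,0,0,0,0,0,0,0,0]

```text
clock: 40.38
tool_pos: [0.486, 0.0657, 0.2397]
eef_rot: [0.331, 0.944, -0.0, -0.0]
contact_force: [0.2, 0.5, -0.7]
opening: 0.189
```

Emit:
carry_out:
  motion: [0,0,0.3,0,0,0,0,0,0.3,0,0,0,0,0,0,0,0,0]

```text
clock: 40.75
tool_pos: [0.486, 0.0658, 0.2337]
eef_rot: [0.331, 0.944, -0.0, -0.0]
contact_force: [-0.2, 0.3, -0.9]
opening: 0.187
```

Emit:
carry_out:
  motion: [0,0,0.3,0,0,0,0,0,0,0,0,0]

```text
clock: 41.0
tool_pos: [0.4861, 0.0657, 0.2308]
eef_rot: [0.331, 0.944, -0.0, -0.0]
contact_force: [0.3, 0.2, -0.5]
opening: 0.19
```

Emit:
carry_out:
  motion: [0,0,0.2,0,0,0,0,0,0,0,0,0]

```text
clock: 41.25
tool_pos: [0.4862, 0.0658, 0.2289]
eef_rot: [0.331, 0.944, 0.0, -0.0]
contact_force: [-0.1, 1.6, -0.7]
opening: 0.187
```

Emit:
carry_out:
  motion: [0,0,0,0,0,0,0,0,0,0,0,0,0,0,0,0,0,0,0,0,-2,0,0,0,0,0,-5,0,0,0,0,0,-5,0,0,0]
  hand: 5

```text
clock: 42.0
tool_pos: [0.4858, 0.0657, 0.3502]
eef_rot: [0.331, 0.944, -0.0, -0.0]
contact_force: [2.0, -0.1, -0.0]
opening: 0.569
```

Emit:
carry_out:
  motion: [4,4,0,0,0,0,4,4,0,0,0,0,4,4,0,0,0,0,0,0,0,0,0,0,0,0,0,0,0,0]

```text
clock: 42.62
tool_pos: [0.4674, 0.2338, 0.3488]
eef_rot: [0.331, 0.944, -0.001, 0.0]
contact_force: [-0.1, -0.4, -0.5]
opening: 0.569
```

```bash
python3 - <<'E'
from h import *
go()
ims=[]
for n in('top','scene'):
    s=snapshot(n); W=world(s); c=np.array([.5526,.0131])
    for nm,h,p in(('drift',.1935,(.632,.046)),('b1',.1735,(.539,-.0715)),('b2',.1735,(.486,.066))):
        m=(s['range_z']>0)&(np.hypot(W[...,0]-p[0],W[...,1]-p[1])<.018)&(abs(W[...,2]-h)<.006)
        if m.sum(): print(n,nm,m.sum(),np.round(np.median(W[m],0),4),np.round(W[m][:,2].max(),4), 'r,ang',np.round([np.hypot(*(W[m].mean(0)[:2]-c)),np.degrees(np.arctan2(*(W[m].mean(0)[:2]-c)[::-1]))],4))
    f=s['frame'][150:245,235:335] if n=='top' else s['frame'][178:263,224:324]
    ims.append(cv2.resize(f[...,::-1],(400,380),interpolation=cv2.INTER_CUBIC))
    m=(s['range_z']>0)&(np.hypot(*(W[...,:2]-c).transpose(2,0,1))<.1)&(abs(W[...,2]-.1615)<.006); q=W[m]
    print('flange plane',np.round(np.linalg.lstsq(np.c_[q[:,:2]-c,np.ones(len(q))],q[:,2],rcond=None)[0],4))
cv2.imwrite('pics/g9.png',np.hstack(ims))
E
```

```text
t 42.62 pos [0.4674 0.2338 0.3488] jaw 51.32 tilt vec [-0.0003 -0.0011] F [-0.1 -0.4 -0.5] open 50.1 q [-0.42  0.5  -0.2   1.81  0.13  0.85  0.21]
top drift 76 [0.631  0.0443 0.1946] 0.1994 r,ang [ 0.084  21.8158]
top b1 52 [ 0.5391 -0.0699  0.1748] 0.1784 r,ang [ 8.35000e-02 -9.89446e+01]
top b2 51 [0.4866 0.0676 0.1748] 0.1786 r,ang [8.580000e-02 1.411159e+02]
flange plane [ 0.0008 -0.0008  0.1626]
scene drift 64 [0.6331 0.0432 0.1925] 0.197 r,ang [ 0.0862 20.616 ]
scene b1 42 [ 0.5422 -0.0703  0.173 ] 0.1759 r,ang [ 8.40000e-02 -9.71971e+01]
scene b2 34 [0.4886 0.0668 0.1727] 0.1778 r,ang [8.430000e-02 1.402975e+02]
flange plane [ 0.0027 -0.0016  0.1612]
```

View pics/g9.png

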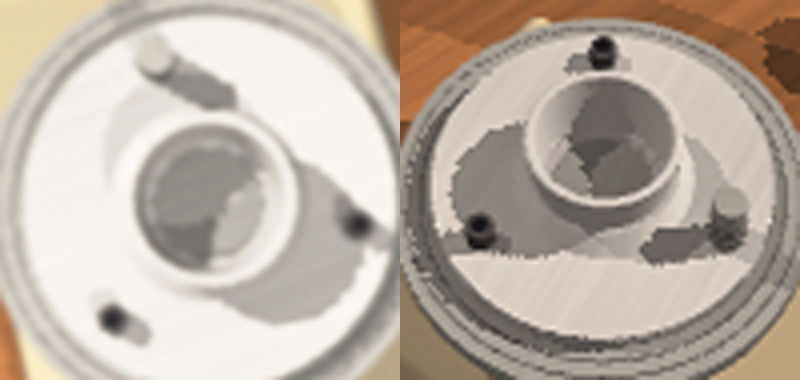

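The drift and both bolts show as seated. Their tops stand 32 mm and 12 mm above the flange, and the flange is flat.

```bash
python3 -c "
from plant import workorder
print(workorder.finish_job())"
```

```text
the job is handed in; nothing more can be done
None
```

The drift is home in one flange hole, both bolts are down in the other two, and I handed the job in at about 43 s of robot time. No verdict was reported.

**What I did:**
- **Drift:** I let it down hole0 and felt bare steel at about 5–10 N. I then eased the cup head about 7.5° anticlockwise until the tip dropped into the hole below, and pressed the drift home. The highest force reading during this was about 11 N.
- **Bolts:** I lowered both through the other two holes and let go about 1 mm above the seat. The first brushed the edge of its hole at about 3 N and leaned about 5 N sideways near the bottom. The second went in freely.

**Last checks:**
- **Seating:** The drift's top stood 32.0 mm above the flange from the top camera and 31.3 mm from the scene camera (nominal 32). The bolt heads stood 12.2 mm from the top camera and 11.8 and 11.5 mm from the scene camera (nominal 12).
- **Cup head:** The flange plane tilted less than 0.004 rad and sat at 161–163 mm, so the cup head is flat.
- **Gripper:** It is open, well clear of everything, and reads no contact force.
- **Camera disagreement:** The two cameras differ by 1–3 mm in the sideways positions, within the calibration and the blur at this resolution.
- **Not checked:** I did not measure the mould, mug, hex key or nut dish again at the end. The arm did not work near any of them.

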